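Tidy the coffee table

TASK

Put away the things left lying about on the living-room table: both pieces of fruit into the large red bowl, both remotes flat, buttons up and side by side along the length of the pale wooden tray, and the amber candle glass upright in the empty recess of the marble candle board. Set things down rather than dropping them, and leave the ivory pillar candle and the matchbox where they are.

Things in the scene. Friction and masses are not known exactly. Their poses are not given: they have to be found in the camera images.
- mandarin: Loose orange mandarin, a flattened round 56 mm across and 47 mm high with a small green stalk button. Origin at its centre: 24 mm above what it stands on. About 90 g.
- apple: Loose small green apple, 60 mm across (widest 4 mm above its centre) and 54 mm high, with a short brown stalk on top. Origin at its centre, 27 mm above what it stands on. About 120 g.
- votive: Loose candle glass: amber glass tumbler, an upright cylinder 60 mm across and 60 mm high with cream wax and a wick inside. Origin at the centre of its underside, z up. About 180 g.
- tv_remote: Loose black television remote lying buttons up: 150 mm long (own x) by 38 mm wide (own y) by 18 mm high, with many small buttons, one of them red. Origin at the centre of its underside, z up. About 110 g.
- media_remote: Loose white remote of the media player lying buttons up: 120 mm long (own x) by 35 mm wide (own y) by 14 mm high, with a black ring. Origin at the centre of its underside, z up. About 70 g.
- fruit_bowl: Large oval red enamelled bowl, silver rim; fixed, empty at the start. Rim 240 mm long (own x) by 190 mm wide (own y), wavy: 60 mm above the table at the middle of the long sides, 90 mm at the two ends. Walls 4 mm, curving in to a flat inner floor, an oval 116 by 91 mm, 8 mm above the table. Origin: centre of its underside. (The smaller red bowl with walnuts is another one.)
- remote_tray: Open rectangular tray of pale wood with a grey felt lining for the remotes; it does not move. Outside 208 mm (own x) by 168 mm (own y), inside 200 by 160 mm; walls 4 mm thick, their top edge 14 mm above the table, inner floor 4 mm above the table. Origin: centre of its underside, on the table.
- candle_tray: White marble candle board, 235 mm (own x) by 110 mm (own y) by 16 mm high; it does not move. On its -x half, at own x = -57.5 mm, stands the pillar candle; on its +x half, centred at own x = +57.5 mm, y = 0, is an empty round recess with a grey floor, 74 mm across and 5 mm deep (its floor 11 mm above the table). Origin: centre of its underside, on the table.
- pillar_candle: Loose thick ivory pillar candle, 60 mm across and 90 mm high plus a wick, standing on the candle board 115 mm from the recess. Stays there. Origin at the centre of its underside.
- matchbox: Loose dark blue matchbox lying on the table, 53 by 36 by 15 mm, 20 g, with a gold disc on top. Stays there. Origin at the centre of its underside.
There are look-alikes about, which are no part of the job. Of the things that look like the media_remote, the smallest one is meant.

How it is judged:
By the outcome, as a careful person would: the job done as asked, in the order asked, and still so for the second after the job is handed in, with the robot touching nothing.
It also fails if it takes over 128 s, if anything falls off the work surface, if the arm or the gripper's body presses on something with over 40 N, if the wrist force passes 120 N, or if a joint passes its speed limit or range.

ROBOT

A 6-joint arm with a two-finger parallel gripper is mounted at the origin on the work surface. World frame = base frame: x ahead of the robot, y to its left, z up, the work surface at z = 0. Lengths are in mm, angles in rad, forces in N, time in s.
With the tool pointing down it reaches from about 375 to 825 mm from the base axis. Payload 5.5 kg.
Tool frame: the origin (TCP) lies between the finger pads; the fingertips stand 8 mm ahead of it and the grasp point (between the pads) lies 11 mm behind it; z points along the fingers, y is the line along which they close (so a half turn about z gives the same grasp; the last joint's range is limited). The gripper opens to 85 mm and grips with 20 to 120 N. Pads are 22 mm wide; open, the fingers measure 114 mm over their backs; the gripper's body (76 mm by 85 mm) begins 54 mm behind the grasp point. The pads swing forward as they close: fully open they stand 13 mm farther back than shut.
Start: joints at [1.249, 0.314, -0.047, 1.21, 0, 1.571], TCP at [189.761, 569.197, 239.299] pointing down, gripper open.
Joint ranges: [-2.67, 2.67], [-0.69, 1.73], [-1.03, 1.25], [-2.08, 2.16], [-1.42, 1.45], [-3.14, 3.14]. Speed limits (rad/s): [2.39, 2.39, 3.01, 3.14, 3.14, 3.14].

INTERFACE

Orientations are given as a unit quaternion [x, y, z, w].
In Python, from rig import arm, imaging, nets gives the robot as it stands. The module is installed in compiled form; this text tells all that it offers.
- The arm moves only by the shell command python3 -m handwheel 'ROWS' [OPENING]. ROWS is JSON, a list of rows, each a list of 2 entries, a list of its own where there are three numbers: the shift along the tool's x, y, z in m, then the turn about the tool's z in rad. A call has 1 to 5 rows; each row shifts and turns the commanded pose from where the row before left it, along the tool's axes as they then stand; what a row does not reach is not made up. A row lasts 1/8 s, in which the tool goes at most 62.5 mm and 10.7 degrees, less where a joint would pass 70% of its speed; a pose out of reach is approached as far as the arm can. A call with a gripper value outside its range is refused whole. OPENING is the gripper's target within -1 to 1 (shut at 1, half-way at 0, fully open at -1), set as the call begins (- or left out, the last holds). The fingers move at their own pace and stop on an object; the grip force is fixed at half the most. Time passes only in rows, so rows that do not move let the fingers close. It gives the time, the measured TCP pose, the force, the opening and the grip force at its end, in the units of the state.
- arm.get_obs(): the state, without advancing time (a new reading comes with each control period).
- imaging.snapshot(name): name is "scene" or "top" or "wrist"; returns (picture, depth): 400x640x3 uint8, red, green, blue; 400x640 float32, mm along the optical axis (not along the pixel's ray), 0 where there is no reading.
- imaging.camera_params(name): a dict with "mtx" (3x3 intrinsics, pixels), "extrinsics" (4x4, takes a point from camera to world coordinates). Camera axes: x right, y down, z forward; pixel columns grow to the right and rows downward; lengths in mm; the calibration is good to about 2 mm. A picture is of the moment at which its call begins: read the wrist's pose just before it. camera_params takes no time and is no camera call; for the wrist camera it gives the pose at the moment of the call.
- arm.job_done(): hands the job in; it is judged then, once.
Trained networks look in the newest picture that a camera, given by its name, has taken for a name from the list of things; names that differ only in an ending like _2 or _b are one class to them, and where a whole thing is asked for, a point or a joint stands for the part that bears it (a point fixed in the world has none). Each returns a list of dicts, best first, with "confidence" (0 to 1); they miss things now and then, are a little off and sometimes report something else, mostly with a low value. They report only what shows in the picture. A call takes as long as a camera call. They do not tell look-alikes from the thing itself.
- nets.recognise(camera, thing): "bbox" ([left, top, right, bottom] as shares, 0 to 1, of the picture: columns of its width, rows of its height, round what is visible of it).
- nets.outline_of(camera, thing): "mask" (400x640 bool, what is visible of it) and "bbox" ([left, top, right, bottom] as shares, 0 to 1, of the picture: columns of its width, rows of its height, round what is visible of it).
- nets.pinpoint(camera, thing): "position" ([row, column] as shares, 0 to 1, of the picture: columns of its width, rows of its height: a listed point, or the origin of a listed thing).
The state is a dict: "clock": time; "q": joint angles; "dq": joint speeds; "joint_efforts": joint torques, N m; "position": TCP position; "tcp_rot": TCP orientation; "wrist_force": force on the tool from outside, world axes, zero at the start; "torque": the same for the moment, N m; "width": opening from 0.0 (shut) to 1.0 (fully open); "grip_force": force on a finger pad.
Only numpy, scipy, OpenCV 4.12 (cv2) and the standard library are available. Lean on these libraries where they do the work, as an engineer would, in place of code of your own. Each camera call takes 0.05 s, during which the arm holds its last target. There are 200 camera calls.

## Working session

There is one attempt and no reset: what is moved stays moved. The work goes in short steps, Python scripts to look and compute and a shell command to move; the robot and the scene stay as the last step left them, time stands still between calls to the robot, and variables do not carry over. Pictures are saved under pics/ and viewed, at most 14 in all, crops included, and the job is handed in when it is done.

```bash
mkdir -p pics; cat > h.py <<'E'
import numpy as np, cv2
from rig import arm, imaging, nets
def cam(n):
    p=imaging.camera_params(n); return np.array(p["mtx"]),np.array(p["extrinsics"])
def snap(n,f=None):
    K,T=cam(n); im,d=imaging.snapshot(n)
    if f: cv2.imwrite('pics/'+f,im[...,::-1])
    return im,d,K,T
def cloud(d,K,T):
    v,u=np.mgrid[0:400,0:640]
    P=np.stack([(u-K[0,2])*d/K[0,0],(v-K[1,2])*d/K[1,1],d],-1)
    W=P@T[:3,:3].T+T[:3,3]; W[d<=0]=np.nan
    return W
E
python3 - <<'E'
from h import *
o=arm.get_obs(); print(o)
for n in("top","scene"):
    im,d,K,T=snap(n,n+'0.png'); W=cloud(d,K,T); np.savez(n+'0.npz',im=im,W=W)
    print(n,K[0,0],T.round(2).tolist())
    for t in "mandarin apple votive tv_remote media_remote fruit_bowl remote_tray candle_tray pillar_candle matchbox".split():
        for r in nets.outline_of(n,t)[:4]:
            m=r["mask"]; q=W[m]; q=q[~np.isnan(q[:,0])]
            if len(q)<5: continue
            print(t,round(r["confidence"],2),(np.array(r["bbox"])*[640,400,640,400]).round().astype(int).tolist(),np.median(q,0).round(),'zmax',np.percentile(q[:,2],97).round(), (q[:,:2].min(0).round(),q[:,:2].max(0).round()))
E
```

```text
{'clock': 0.0, 'q': array([ 1.24896428e+00,  3.14231790e-01, -4.80859273e-02,  1.21023617e+00,
        1.20813228e-05,  1.57082444e+00]), 'dq': array([-0.00021892, -0.00074738,  0.00064215,  0.00137678,  0.0013116 ,
       -0.00088537]), 'joint_efforts': array([-7.33336092e-04, -5.39589715e+01,  3.39748442e+01,  1.92815607e-02,
        1.93367055e-05,  1.48510043e-05]), 'position': array([189.59388366, 568.63951671, 238.4281257 ]), 'tcp_rot': array([ 1.60236284e-01,  9.87078295e-01, -8.66462297e-04, -1.46750913e-04]), 'wrist_force': array([-0.62890414, -0.49169306, -0.07297902]), 'torque': array([-0.02575468,  0.03073018,  0.036622  ]), 'grip_force': 0.0, 'width': 0.9969384634325608}
top 466.3929855681673 [[-0.02, -1.0, 0.07, 380.68], [-1.0, 0.02, -0.0, -34.95], [-0.0, -0.07, -1.0, 1246.88], [0.0, 0.0, 0.0, 1.0]]
mandarin 0.88 [301, 186, 320, 210] [469.  -5.  42.] zmax 49.0 (array([442., -33.]), array([500.,  22.]))
apple 0.86 [215, 115, 238, 137] [663. 210.  50.] zmax 56.0 (array([637., 183.]), array([690., 240.]))
votive 0.73 [379, 104, 399, 135] [ 659. -217.   50.] zmax 62.0 (arra
[... 2455 characters left out ...]
 88.0 (array([ 376., -518.]), array([ 617., -190.]))
remote_tray 0.72 [362, 144, 434, 184] [524. 377.   5.] zmax 14.0 (array([430., 271.]), array([613., 527.]))
candle_tray 0.88 [359, 205, 435, 273] [688. -60.  15.] zmax 18.0 (array([ 597., -194.]), array([726., 128.]))
candle_tray 0.5 [379, 183, 393, 196] [553. 171.  13.] zmax 17.0 (array([530., 150.]), array([571., 213.]))
pillar_candle 0.97 [377, 208, 403, 251] [667. -95.  79.] zmax 107.0 (array([ 594., -106.]), array([691., 111.]))
matchbox 0.68 [383, 184, 393, 197] [555. 177.  14.] zmax 16.0 (array([535., 157.]), array([572., 214.]))
matchbox 0.19 [336, 170, 367, 197] [454. 141.  17.] zmax 20.0 (array([429.,  84.]), array([470., 229.]))
```

View top.

```bash
python3 - <<'E'
import cv2
im=cv2.imread('pics/top0.png')
c=im[85:320,105:530]; cv2.imwrite('pics/top0c.png',cv2.resize(c,(799,442),interpolation=cv2.INTER_CUBIC))
E
cat > fit.py <<'E'
from h import *
z=np.load('top0.npz'); W=z['W']
def rect(x0,x1,y0,y1,za,zb):
    m=(W[...,0]>x0)&(W[...,0]<x1)&(W[...,1]>y0)&(W[...,1]<y1)&(W[...,2]>za)&(W[...,2]<zb)
    r=cv2.minAreaRect(W[m][:,:2].astype(np.float32)); return np.round(r[0],1),np.round(r[1],1),round(r[2],2),W[m][:,:2].mean(0).round(1)
for n,a in dict(mand=(430,510,-45,35,20,70),apple=(625,700,170,250,25,70),votive=(620,700,-260,-175,35,80),tv=(410,490,75,255,12,40),media=(425,490,-205,-70,9,30),big1=(230,395,-225,-135,12,40),big2=(150,330,-425,-320,12,40),bowl=(400,660,-570,-260,50,120),tray=(410,640,250,510,9,30),board=(580,750,-150,120,9,28),pillar=(620,700,-110,-35,85,104),match=(520,590,150,220,9,30)).items(): print(n,*rect(*a))
E
python3 fit.py
```

```text
mand [469.8  -4.5] [52.4 55.4] 89.01 [468.6  -4.6]
apple [664.6 212.1] [56.6 57. ] 85.29 [662.3 210.7]
votive [ 661.6 -218.1] [58.7 58.2] 87.1 [ 661.6 -218.3]
tv [448.9 162.5] [ 37.9 149.2] 1.9 [448.8 161.6]
media [ 457.1 -136.4] [116.9  34.8] 88.71 [ 457.  -136.3]
big1 [ 312.1 -180. ] [153.9  44.8] 13.81 [ 312.6 -179.6]
big2 [ 241.2 -370.7] [154.5  45.4] 21.22 [ 241.6 -369.8]
bowl [ 521.6 -395.4] [239.3 190.6] 88.76 [ 528.6 -432.7]
tray [524.  385.9] [209.7 168.3] 85.91 [522.7 389.3]
board [666.7 -12.9] [235.  111.9] 87.25 [664.1  -2.9]
pillar [660.5 -72.2] [58.2 56.8] 64.79 [656.  -70.3]
match [552.4 187.2] [52.  35.6] 88.99 [552.5 187.5]
```

View pics/top0c.png

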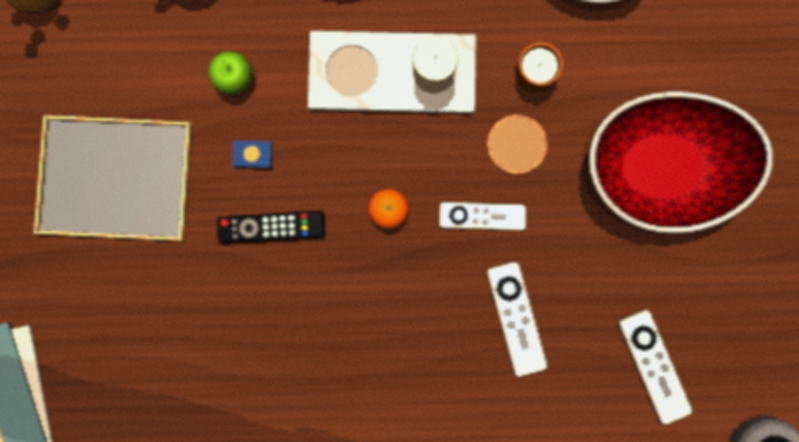

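Candidates for media_remote in the top picture are the white ones at px (361,201), (380,253) and (455,280). Measured lengths are about 117, 154 and 154 mm, so (361,201) fits. I'll confirm it in a crop before grasping. The fruit comes first, so I turn the tool so it closes along world x.

```bash
python3 -m handwheel '[[[0,0,0],0.18],[[0,0,0],0.18],[[0,0,0],0.18],[[0,0,0],0.18],[[0,0,0],0.18]]' -1 >/dev/null
python3 -m handwheel '[[[0,0,0],0.18],[[0,0,0],0.17]]'
cat > st.py <<'E'
from h import *
import sys
from scipy.spatial.transform import Rotation as R
o=arm.get_obs(); r=R.from_quat(o['tcp_rot']); m=r.as_matrix(); p=o['position']
print('t',round(o['clock'],2),'p',p.round(1),'F',o['wrist_force'].round(1),'w',round(o['width'],3),'g',round(o['grip_force'],1),'phi',np.degrees(np.arctan2(m[1,1],m[0,1])).round(2),'tz',m[:,2].round(3))
if len(sys.argv)>3:
    t=np.array(sys.argv[1:4],float); print('tool shift mm',(m.T@(t-p)).round(1))
E
python3 st.py 469.5 -4.5 238
```

```text
clock: 1.98
position: [189.8, 569.2, 239.3]
tcp_rot: [0.709, 0.705, 0.0, 0.0]
wrist_force: [-0.9, 0.3, 0.0]
width: 1.001
grip_force: 0.0
t 1.98 p [189.8 569.2 239.3] F [-0.9  0.3  0. ] w 1.001 g 0.0 phi -0.38 tz [ 0.  0. -1.]
tool shift mm [-571.8  283.6    1.3]
```

```bash
python3 -m handwheel '[[[-0.052,0.0258,0],0],[[-0.052,0.0258,0],0],[[-0.052,0.0258,0],0],[[-0.052,0.0258,0],0],[[-0.052,0.0258,0],0]]' >/dev/null
python3 -m handwheel '[[[-0.052,0.0258,0],0],[[-0.052,0.0258,0],0],[[-0.052,0.0258,0],0],[[-0.052,0.0258,0],0],[[-0.052,0.0258,0],0]]' >/dev/null
python3 -m handwheel '[[[-0.052,0.0258,0],0],[[0,0,0.04],0],[[0,0,0.04],0],[[0,0,0],0]]' >/dev/null
python3 st.py 469.5 -4.5 30
python3 - <<'E'
from h import *
im,d,K,T=snap('wrist','w1.png'); W=cloud(d,K,T)
print(T.round(2).tolist())
m=(W[...,2]>15)&(W[...,2]<70)&(abs(W[...,0]-470)<50)&(abs(W[...,1]+5)<50)
r=cv2.minAreaRect(W[m][:,:2].astype(np.float32)); print(m.sum(),r,W[m].max(0))
E
```

```text
t 3.73 p [470.4  -3.3 157. ] F [-0.6  0.5 -0.1] w 1.001 g 0.0 phi -0.09 tz [-0.006  0.    -1.   ]
tool shift mm [ -1.2  -0.2 127. ]
[[1.0, 0.0, -0.01, 471.08], [-0.0, -0.96, -0.27, 65.11], [-0.01, 0.27, -0.96, 290.4], [0.0, 0.0, 0.0, 1.0]]
2839 ((470.0431823730469, -3.7080917358398438), (53.71235275268555, 53.86651611328125), 23.359506607055664) [496.55348932  23.28991311  48.10041704]
```

View pics/w1.png

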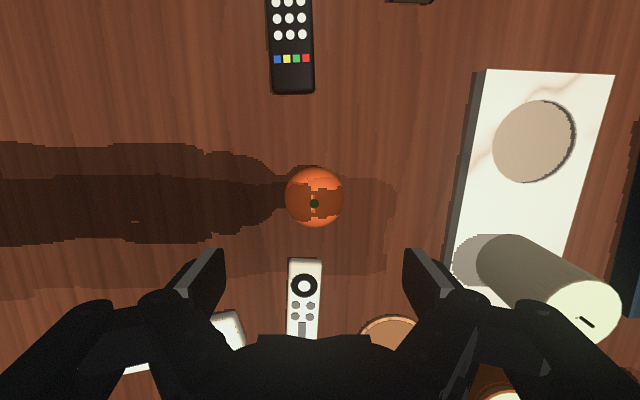

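The picture shows the mandarin at px (314,200), between the fingers and clear all round. Descend and grip.

```bash
python3 -m handwheel '[[[0,0,0.05],0],[[0,0,0.05],0],[[0,0,0.03],0],[[0,0,0.01],0],[[0,0,0],0]]' >/dev/null
python3 st.py 470 -4 16
python3 -m handwheel '[[[0,0,0],0],[[0,0,0],0],[[0,0,0],0],[[0,0,0],0],[[0,0,0],0]]' 1 > /dev/null;  python3 st.py
python3 -m handwheel '[[[0,0,0],0],[[0,0,0],0],[[0,0,0],0]]' > /dev/null;  python3 st.py
```

```text
t 4.4 p [474.2  -2.9  20.5] F [-0.1 -0.2  0.5] w 0.997 g 0.0 phi -0.04 tz [ 0.001  0.    -1.   ]
tool shift mm [-1.1 -4.2  4.4]
t 5.03 p [474.2  -3.1  21.4] F [-3.5 -0.6 13.4] w 0.621 g 60.5 phi -0.06 tz [ 0.003  0.    -1.   ]
t 5.4 p [474.2  -3.1  21.3] F [-3.8  0.6 13.6] w 0.62 g 60.5 phi -0.06 tz [ 0.003  0.    -1.   ]
```

```bash
python3 -m handwheel '[[[0,0,-0.04],0],[[0,0,-0.06],0],[[0,0,-0.05],0],[[-0.033,0.004,0],0]]' > /dev/null;  python3 st.py
python3 -m handwheel '[[[-0.055,0.007,0],0],[[-0.055,0.007,0],0],[[-0.055,0.007,0],0],[[-0.055,0.007,0],0],[[-0.055,0.007,0],0]]' > /dev/null
python3 -m handwheel '[[[-0.055,0.008,0],0],[[0,0,0],0],[[0,0,0],0]]' > /dev/null;  python3 st.py 521 -366 30
```

```text
t 5.9 p [480.4 -35.5 174.6] F [-0.  -0.1 -1.5] w 0.619 g 64.7 phi 0.12 tz [ 0.009 -0.    -1.   ]
t 6.9 p [ 519.2 -365.8  169.3] F [-0.7  0.8 -1.5] w 0.617 g 64.7 phi -0.09 tz [-0.     0.001 -1.   ]
tool shift mm [ -0.3   1.8 139.3]
```

```bash
python3 -m handwheel '[[[0,0.002,0.05],0],[[0,0,0.045],0],[[0,0,0.02],0],[[0,0,0.01],0],[[0,0,0],0]]' > /dev/null;  python3 st.py 521 -366 30
python3 -m handwheel '[[[0,0,0.005],0],[[0,0,0.004],0],[[0,0,0.004],0],[[0,0,0],0]]' > /dev/null;  python3 st.py 521 -366 30
```

```text
t 7.53 p [ 521.7 -365.2   44.5] F [ 0.5 -0.1 -0.1] w 0.617 g 64.7 phi 0.0 tz [-0.  0. -1.]
tool shift mm [-0.8 -0.7 14.5]
t 8.03 p [ 521.3 -366.    31. ] F [-0.2  0.3 -1.7] w 0.613 g 64.7 phi -0.06 tz [-0.  0. -1.]
tool shift mm [ 0.  -0.3  1. ]
```

```bash
python3 -m handwheel '[[[0,0,0.0015],0],[[0,0,0],0]]' > /dev/null;  python3 st.py
python3 -m handwheel '[[[0,0,0.001],0],[[0,0,0],0]]' > /dev/null;  python3 st.py
```

```text
t 8.28 p [ 521.6 -366.2   29.8] F [-0.1  0.  -1.2] w 0.612 g 64.7 phi -0.06 tz [-0.  0. -1.]
t 8.53 p [ 521.7 -366.2   29.5] F [-2.6  1.   5. ] w 0.618 g 65.3 phi -0.06 tz [ 0. -0. -1.]
```

```bash
python3 -m handwheel '[[[0,0,0.001],0],[[0,0,0],0]]' > /dev/null;  python3 st.py
```

```text
t 8.78 p [ 521.7 -366.3   29.5] F [-4.6  2.5 12.3] w 0.617 g 66.0 phi -0.06 tz [ 0.001 -0.001 -1.   ]
```

Contact. Release slowly to about 0.82 of full opening, then lift.

```bash
python3 -m handwheel '[[[0,0,-0.001],0],[[0,0,0],0],[[0,0,0],0],[[0,0,0],0]]' -0.6 > /dev/null;  python3 st.py
python3 -m handwheel '[[[0,0,-0.02],0],[[0,0,-0.05],0],[[0,0,-0.05],0],[[0,0,-0.05],0],[[0,0,0],0]]' > /dev/null
python3 - <<'E'
from h import *
im,d,K,T=snap('wrist','w2.png'); W=cloud(d,K,T)
m=(im[...,0]>150)&(im[...,1]>60)&(im[...,1]<150)&(im[...,2]<60)&(W[...,2]>25)
print(m.sum(),np.nanmedian(W[m],0))
for r in nets.outline_of('wrist','mandarin')[:2]: q=W[r['mask']]; print(r['confidence'],np.nanmean(q,0),np.nanmin(q,0),np.nanmax(q,0))
E
python3 st.py 664 211 170
```

```text
t 9.28 p [ 521.5 -366.1   28.5] F [-0.2  0.2  0.5] w 0.796 g 0.0 phi -0.06 tz [-0.  0. -1.]
1178 [ 516.54045611 -365.67145804   52.50912489]
0.76 [ 521.41275686 -364.51445224   48.34879298] [ 491.55221369 -405.60837923    5.53802234] [ 548.80105253 -340.70491525   55.81766795]
t 10.0 p [ 521.8 -366.3  199. ] F [ 0.2 -0.2 -0.7] w 0.802 g 0.0 phi -0.05 tz [ 0.001 -0.001 -1.   ]
tool shift mm [577.4 141.6  28.8]
```

View pics/w2.png

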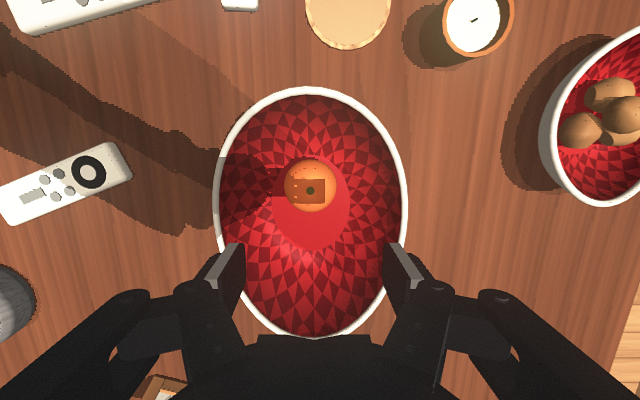

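The mandarin sits upright on the bowl floor at px (311,187). Now the apple.

```bash
python3 -m handwheel '[[[0.0577,0.0142,0],0],[[0.0577,0.0142,0],0],[[0.0577,0.0142,0],0],[[0.0577,0.0142,0],0],[[0.0577,0.0142,0],0]]' -1 >/dev/null
python3 -m handwheel '[[[0.0577,0.0142,0],0],[[0.0577,0.0142,0],0],[[0.0577,0.0142,0],0],[[0.0577,0.0142,0],0],[[0.0577,0.0142,0],0]]' >/dev/null
python3 -m handwheel '[[[0,0,0.03],0],[[0,0,0],0]]' >/dev/null
python3 - <<'E'
from h import *
im,d,K,T=snap('wrist'); W=cloud(d,K,T)
m=(W[...,2]>18)&(W[...,2]<75)&(abs(W[...,0]-664)<45)&(abs(W[...,1]-211)<45)
print(m.sum(),cv2.minAreaRect(W[m][:,:2].astype(np.float32)),np.percentile(W[m],[2,98],axis=0))
E
python3 st.py 664 211 20
```

```text
3303 ((665.2114868164062, 214.9010772705078), (57.375877380371094, 56.965579986572266), 47.73936080932617) [[640.00555818 190.49504989  32.41754829]
 [690.86289667 241.22602781  53.53488273]]
t 11.55 p [662.1 210.1 165.8] F [0.2 0.5 1.3] w 0.996 g 0.0 phi -0.05 tz [-0.006 -0.002 -1.   ]
tool shift mm [  1.2   2.7 145.8]
```

```bash
python3 -m handwheel '[[[0.004,0.002,0.05],0],[[0,0,0.05],0],[[0,0,0.03],0],[[0,0,0],0],[[0,0,0],0]]' >/dev/null; python3 st.py 665 214 22
```

```text
t 12.18 p [667.5 214.4  40.8] F [1.  0.  1.2] w 1.0 g 0.0 phi -0.11 tz [ 0.002  0.001 -1.   ]
tool shift mm [-0.4 -2.5 18.8]
```

```bash
python3 -m handwheel '[[[0,-0.002,0.01],0],[[0,0,0.008],0],[[0,0,0],0]]' >/dev/null; python3 st.py 665 214 22
python3 -m handwheel '[[[0,0,0],0],[[0,0,0],0],[[0,0,0],0],[[0,0,0],0],[[0,0,0],0]]' 1 > /dev/null
python3 -m handwheel '[[[0,0,0],0],[[0,0,0],0]]' > /dev/null;  python3 st.py
python3 -m handwheel '[[[0,0,-0.04],0],[[0,0,-0.06],0],[[0,0,-0.05],0],[[0,0,0],0]]' > /dev/null;  python3 st.py 521 -426 173
```

```text
t 12.55 p [663.6 214.5  20.1] F [-0.   0.8  0.4] w 1.004 g 0.0 phi -0.05 tz [-0.001 -0.    -1.   ]
tool shift mm [-0.5  1.4 -1.9]
t 13.43 p [664.8 215.   21.8] F [-0.7  0.3  5.1] w 0.667 g 64.4 phi -0.06 tz [ 0.001  0.001 -1.   ]
t 13.93 p [667.2 215.6 176.2] F [ 0.6  0.3 -1. ] w 0.663 g 64.7 phi -0.06 tz [ 0.008  0.003 -1.   ]
tool shift mm [-6.418e+02 -1.455e+02  3.000e-01]
```

```bash
python3 -m handwheel '[[[-0.058,-0.0132,0],0],[[-0.058,-0.0132,0],0],[[-0.058,-0.0132,0],0],[[-0.058,-0.0132,0],0],[[-0.058,-0.0132,0],0]]' >/dev/null
python3 -m handwheel '[[[-0.058,-0.0132,0],0],[[-0.058,-0.0132,0],0],[[-0.058,-0.0132,0],0],[[-0.058,-0.0132,0],0],[[-0.058,-0.0132,0],0]]' >/dev/null
python3 -m handwheel '[[[-0.058,-0.0132,0],0],[[0,0,0],0],[[0,0,0.05],0],[[0,0,0.03],0],[[0,0,0],0]]' >/dev/null; python3 st.py 521 -427 30
```

```text
t 15.8 p [ 516.  -420.1   86.8] F [ 0.  -0.6 -1. ] w 0.67 g 64.6 phi -0.01 tz [-0.006  0.005 -1.   ]
tool shift mm [-7.2  5.3 56.7]
```

```bash
python3 -m handwheel '[[[-0.008,0.004,0.02],0],[[0,0,0.02],0],[[0,0,0.006],0],[[0,0,0.004],0],[[0,0,0],0]]' >/dev/null; python3 st.py 521 -428 30
python3 -m handwheel '[[[0,0,0.002],0],[[0,0,0],0]]' > /dev/null;  python3 st.py
python3 -m handwheel '[[[0,0,0.0015],0],[[0,0,0],0]]' > /dev/null;  python3 st.py
```

```text
t 16.43 p [ 522.8 -431.4   41.3] F [-0.7 -0.1 -1.2] w 0.664 g 64.6 phi -0.05 tz [ 0.001 -0.001 -1.   ]
tool shift mm [ 3.4 -1.8 11.3]
t 16.68 p [ 522.5 -431.3   39.1] F [ 0.5  0.3 -1.3] w 0.66 g 64.6 phi -0.06 tz [ 0. -0. -1.]
t 16.93 p [ 522.3 -431.1   37.2] F [-0.4 -0.3 -1.1] w 0.669 g 64.6 phi -0.06 tz [-0.  0. -1.]
```

```bash
python3 -m handwheel '[[[0.002,0,0.002],0],[[0,0,0.002],0],[[0,0,0.001],0],[[0,0,0],0]]' >/dev/null; python3 st.py
python3 -m handwheel '[[[0,0,0.0015],0],[[0,0,0],0]]' > /dev/null;  python3 st.py
```

```text
t 17.43 p [ 522.3 -429.1   32.1] F [-0.5 -0.8 -0.9] w 0.668 g 64.6 phi -0.06 tz [-0.  0. -1.]
t 17.68 p [ 522.3 -429.1   30.7] F [ 0.6  0.1 -1.2] w 0.665 g 64.6 phi -0.06 tz [-0.  0. -1.]
```

```bash
python3 -m handwheel '[[[0,0,0.001],0],[[0,0,0],0]]' > /dev/null;  python3 st.py
python3 -m handwheel '[[[0,0,0.001],0],[[0,0,0],0]]' > /dev/null;  python3 st.py
```

```text
t 17.93 p [ 522.4 -429.2   29.8] F [-0.2  0.4 -0.4] w 0.662 g 64.7 phi -0.06 tz [ 0. -0. -1.]
t 18.18 p [ 522.5 -429.3   29.8] F [-2.6  0.7  6.1] w 0.664 g 65.2 phi -0.06 tz [ 0. -0. -1.]
```

```bash
python3 -m handwheel '[[[0,0,-0.001],0],[[0,0,0],0],[[0,0,0],0],[[0,0,0],0]]' -0.7 > /dev/null
python3 -m handwheel '[[[0,0,-0.02],0],[[0,0,-0.05],0],[[0,0,-0.05],0],[[0,0,-0.05],0],[[0,0,0],0]]' > /dev/null
python3 - <<'E'
from h import *
im,d,K,T=snap('wrist','w3.png'); W=cloud(d,K,T)
for t in('mandarin','apple'):
  for r in nets.outline_of('wrist',t)[:2]: q=W[r['mask']]; print(t,r['confidence'],np.nanmedian(q,0),np.nanmin(q,0),np.nanmax(q,0))
im,d,K,T=snap('top'); c=im[190:300,330:490]; cv2.imwrite('pics/media.png',cv2.resize(c[...,::-1],None,fx=4,fy=4,interpolation=cv2.INTER_CUBIC))
E
python3 st.py 449 162 160
```

```text
mandarin 0.7 [ 521.80323234 -366.87826401   51.1105937 ] [ 495.00686675 -395.96921095    6.24840552] [ 549.87268963 -340.59437762   56.04354969]
apple 0.94 [ 522.51529679 -426.20379242   57.99948187] [ 493.43511826 -470.67218191    4.89786151] [ 553.08686143 -401.02063848   71.27499098]
t 19.5 p [ 521.7 -428.6  199. ] F [ 0.2 -0.1 -0. ] w 0.851 g 0.0 phi -0.06 tz [-0.001  0.001 -1.   ]
tool shift mm [590.5 -73.2  39.7]
```

View pics/w3.png

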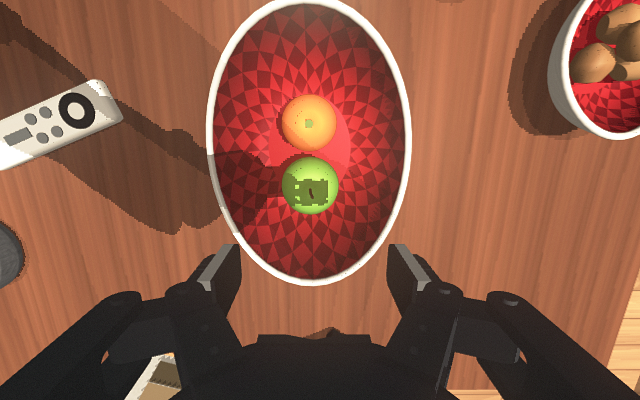

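View pics/media.png

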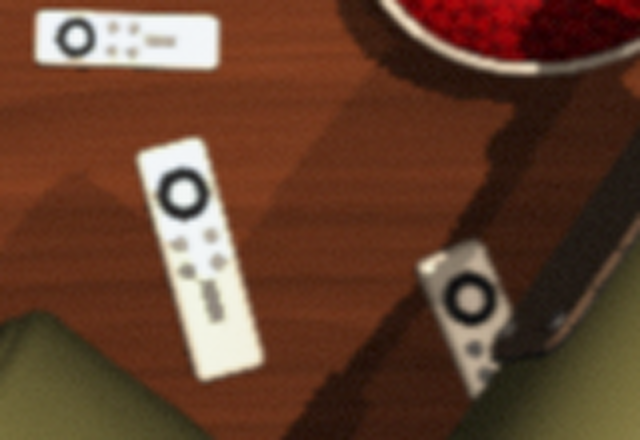

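Both fruits rest on the bowl floor: mandarin at px (309,123), apple at (310,186). In the crop, the white remote at top left (crop px 127,40, full px 361,200) is clearly smaller than the two others, so it is the media_remote. Next is the TV remote.

```bash
python3 -m handwheel '[[[0.059,-0.0073,0],0],[[0.059,-0.0073,0],0],[[0.059,-0.0073,0],0],[[0.059,-0.0073,0],0],[[0.059,-0.0073,0],0]]' -1 >/dev/null
python3 -m handwheel '[[[0.059,-0.0073,0],0],[[0.059,-0.0073,0],0],[[0.059,-0.0073,0],0],[[0.059,-0.0073,0],0],[[0.059,-0.0073,0],-0.034]]' >/dev/null
python3 -m handwheel '[[[0,0,0.035],0],[[0,0,0],0],[[0,0,0],0]]' >/dev/null
python3 - <<'E'
from h import *
im,d,K,T=snap('wrist'); W=cloud(d,K,T)
m=(W[...,2]>10)&(W[...,2]<35)&(abs(W[...,0]-449)<40)&(abs(W[...,1]-162)<95)
print(m.sum(),cv2.minAreaRect(W[m][:,:2].astype(np.float32)),np.median(W[m],0))
E
python3 st.py 449 162 12
```

```text
5729 ((448.6148376464844, 162.27163696289062), (38.07731628417969, 148.29791259765625), 2.281602144241333) [448.38261974 170.20751738  16.97445704]
t 21.18 p [450.2 160.3 165.4] F [-0.  -0.6  0.3] w 1.003 g 0.0 phi 1.81 tz [ 0. -0. -1.]
tool shift mm [  1.7  -1.2 153.4]
```

```bash
python3 -m handwheel '[[[0.002,-0.001,0.05],0],[[0,0,0.05],0],[[0,0,0.035],0],[[0,0,0.012],0],[[0,0,0.006],0]]' >/dev/null
python3 -m handwheel '[[[0,0,0],0],[[0,0,0],0]]' >/dev/null; python3 st.py 448.8 162.2 11
python3 -m handwheel '[[[0,0,0],0],[[0,0,0],0],[[0,0,0],0],[[0,0,0],0],[[0,0,0],0]]' 1 > /dev/null
python3 -m handwheel '[[[0,0,0],0],[[0,0,0],0],[[0,0,0],0],[[0,0,0],0]]' > /dev/null;  python3 st.py
```

```text
t 22.05 p [450.  163.3  13. ] F [ 0.1 -0.1  0.5] w 0.998 g 0.0 phi 1.88 tz [ 0.002  0.001 -1.   ]
tool shift mm [-1.  -1.3  2. ]
t 23.18 p [449.2 163.1  12.3] F [-1.1 -1.4  6.1] w 0.432 g 60.7 phi 1.89 tz [ 0.001  0.    -1.   ]
```

```bash
python3 -m handwheel '[[[0,0,-0.03],0],[[0,0,-0.05],0],[[0,0,-0.02],0.104],[[0,0,0],0]]' >/dev/null; python3 st.py 556.9 384.5 112
python3 -m handwheel '[[[0.056,0.023,0],0],[[0.056,0.023,0],0],[[0.056,0.023,0],0],[[0.056,0.023,0],0],[[0,0,0],0]]' >/dev/null
python3 -m handwheel '[[[0,0,0],0],[[0,0,0],0]]' >/dev/null
python3 st.py 556.9 384.5 18
python3 - <<'E'
from h import *
im,d,K,T=snap('wrist','w4.png'); W=cloud(d,K,T); np.savez('w4.npz',im=im,W=W,d=d)
im,d,K,T=snap('top'); W=cloud(d,K,T)
m=(W[...,2]>9)&(W[...,2]<20)&(abs(W[...,0]-524)<115)&(abs(W[...,1]-386)<130)
E
```

```text
t 23.68 p [450.1 163.4 113.1] F [ 0.1 -0.1 -1.6] w 0.427 g 60.5 phi -4.01 tz [ 0.003  0.001 -1.   ]
tool shift mm [228.1  91.1   1.7]
t 24.55 p [555.6 378.2 111. ] F [ 0.7 -0.4 -0.7] w 0.423 g 60.5 phi -4.09 tz [-0.002 -0.001 -1.   ]
tool shift mm [ 6.5  1.  93. ]
```

View pics/w4.png

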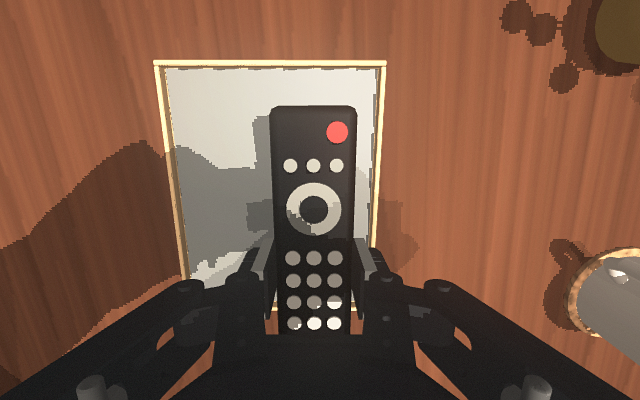

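The TV remote is gripped level at px (313,210) and parallel to the tray, which spans columns 155–385. Lower it to the far half.

```bash
python3 -m handwheel '[[[0.006,0.001,0.04],0],[[0,0,0.03],0],[[0,0,0.01],0],[[0,0,0.005],0],[[0,0,0],0]]' >/dev/null; python3 st.py 556.9 384.5 16
python3 -m handwheel '[[[0,0,0.003],0],[[0,0,0],0]]' > /dev/null;  python3 st.py 556.9 384.5 16
```

```text
t 25.27 p [558.6 385.9  27.8] F [-0.3 -0.3 -0.4] w 0.429 g 60.6 phi -4.08 tz [ 0.001  0.001 -1.   ]
tool shift mm [-1.5 -1.6 11.8]
t 25.52 p [558.3 385.9  24.3] F [ 0.3  0.2 -0.5] w 0.426 g 60.6 phi -4.07 tz [ 0.001  0.    -1.   ]
tool shift mm [-1.5 -1.3  8.3]
```

```bash
python3 -m handwheel '[[[-0.001,-0.001,0.003],0],[[0,0,0.002],0],[[0,0,0],0]]' >/dev/null; python3 st.py 556.9 384.5 16
python3 -m handwheel '[[[0,0,0.0015],0],[[0,0,0],0]]' > /dev/null;  python3 st.py
```

```text
t 25.9 p [556.7 384.7  18.5] F [ 0.3 -0.2 -1.3] w 0.429 g 60.6 phi -4.07 tz [-0. -0. -1.]
tool shift mm [-0.1  0.2  2.5]
t 26.15 p [556.9 384.8  17.1] F [ 0.5 -0.3 -1.7] w 0.423 g 60.6 phi -4.07 tz [-0. -0. -1.]
```

```bash
python3 -m handwheel '[[[0,0,0.001],0],[[0,0,0],0]]' > /dev/null;  python3 st.py
```

```text
t 26.4 p [557.  384.8  16.4] F [-0.4  0.7 -0.2] w 0.426 g 60.6 phi -4.07 tz [ 0.  0. -1.]
```

```bash
python3 -m handwheel '[[[0,0,0.0007],0],[[0,0,0],0]]' > /dev/null;  python3 st.py
python3 -m handwheel '[[[0,0,0],0],[[0,0,0],0],[[0,0,0],0],[[0,0,0],0]]' -0.15 > /dev/null; python3 st.py
python3 -m handwheel '[[[0,0,-0.02],0],[[0,0,-0.05],0],[[0,0,-0.05],0],[[0,0,-0.05],0],[[0,0,0],0]]' > /dev/null
python3 st.py 457 -136.4 160
```

```text
t 26.65 p [557.  384.9  16.3] F [-2.1 -1.   4.8] w 0.425 g 61.2 phi -4.07 tz [ 0.  0. -1.]
t 27.15 p [556.9 384.8  15.5] F [0.5 0.9 0.2] w 0.571 g 0.0 phi -4.07 tz [-0. -0. -1.]
t 27.77 p [559.7 386.7 192.9] F [ 0.1 -0.  -0.4] w 0.577 g 0.0 phi -4.07 tz [ 0.009  0.006 -1.   ]
tool shift mm [-529.3  -65.6   28.8]
```

```bash
python3 -m handwheel '[[[-0.0588,-0.0073,0],0],[[-0.0588,-0.0073,0],0],[[-0.0588,-0.0073,0],0],[[-0.0588,-0.0073,0],0],[[-0.0588,-0.0073,0],0]]' -1 >/dev/null
python3 -m handwheel '[[[-0.0588,-0.0073,0],0],[[-0.0588,-0.0073,0],0],[[-0.0588,-0.0073,0],0],[[-0.0588,-0.0073,0],-0.049],[[0,0,0.03],0]]' >/dev/null
python3 -m handwheel '[[[0,0,0],0],[[0,0,0],0]]' >/dev/null
python3 - <<'E'
from h import *
im,d,K,T=snap('wrist'); W=cloud(d,K,T)
m=(W[...,2]>8)&(W[...,2]<30)&(abs(W[...,0]-457)<40)&(abs(W[...,1]+136)<75)
print(m.sum(),cv2.minAreaRect(W[m][:,:2].astype(np.float32)),np.median(W[m],0))
E
python3 st.py 457 -136 9
```

```text
4317 ((456.870361328125, -136.91351318359375), (119.20214080810547, 35.02478790283203), 86.72650146484375) [ 457.00184648 -131.31478175   12.9411306 ]
t 29.32 p [ 454.4 -137.8  156.5] F [-0.1 -0.5 -0.4] w 1.004 g 0.0 phi -1.18 tz [ 0.001 -0.    -1.   ]
tool shift mm [  1.9   2.5 147.5]
```

```bash
python3 -m handwheel '[[[0.001,0.002,0.05],0.017],[[0,0,0.05],0],[[0,0,0.03],0],[[0,0,0.01],0],[[0,0,0.003],0]]' >/dev/null
python3 -m handwheel '[[[0,0,0],0],[[0,0,0],0]]' >/dev/null; python3 st.py 457 -136.7 9.5
```

```text
t 30.2 p [ 456.9 -137.7   13.8] F [-0.3  0.3  0.5] w 1.001 g 0.0 phi -2.23 tz [ 0.002 -0.001 -1.   ]
tool shift mm [1.  0.  4.3]
```

```bash
python3 -m handwheel '[[[0.001,0,0.004],0],[[0,0,0],0]]' >/dev/null; python3 st.py 457 -136.7 9.5
python3 -m handwheel '[[[0,0,0],0],[[0,0,0],0],[[0,0,0],0],[[0,0,0],0],[[0,0,0],0]]' 1 > /dev/null
python3 -m handwheel '[[[0,0,0],0],[[0,0,0],0],[[0,0,0],0],[[0,0,0],0]]' > /dev/null;  python3 st.py
python3 -m handwheel '[[[0,0,-0.03],0],[[0,0,-0.05],0],[[0,0,-0.05],0.034],[[0,0,0],0]]' >/dev/null; python3 st.py 491 388.5 135
```

```text
t 30.45 p [ 455.7 -136.4    8.5] F [-0.3  0.5 -0.3] w 1.002 g 0.0 phi -2.23 tz [-0.  0. -1.]
tool shift mm [-0.3  1.3 -1. ]
t 31.57 p [ 456.3 -136.6    8.9] F [-0.6  0.7  5.1] w 0.394 g 60.3 phi -2.24 tz [ 0.001 -0.    -1.   ]
t 32.08 p [ 458.6 -137.2  142. ] F [-0.3  0.3 -1.5] w 0.388 g 60.0 phi -4.19 tz [ 0.006 -0.002 -1.   ]
tool shift mm [526.7  -6.1   6.2]
```

```bash
python3 -m handwheel '[[[0.058,-0.0007,0],0],[[0.058,-0.0007,0],0],[[0.058,-0.0007,0],0],[[0.058,-0.0007,0],0],[[0.058,-0.0007,0],0]]' >/dev/null
python3 -m handwheel '[[[0.058,-0.0007,0],0],[[0.058,-0.0007,0],0],[[0.058,-0.0007,0],0],[[0.058,-0.0007,0],0],[[0,0,0],0]]' >/dev/null
python3 -m handwheel '[[[0,0,0],0],[[0,0,0],0]]' >/dev/null; python3 st.py 491 388.5 13
python3 - <<'E'
from h import *
im,d,K,T=snap('wrist','w5.png'); W=cloud(d,K,T)
g=(im.max(-1)<60)&(abs(W[...,2]-22)<5)&(abs(W[...,0]-556)<40)
print(g.sum(),cv2.minAreaRect(W[g][:,:2].astype(np.float32)))
# tray inner edges near
m=(W[...,2]>9)&(W[...,2]<18)&(abs(W[...,0]-524)<110)&(abs(W[...,1]-386)<125)
print(m.sum(),cv2.minAreaRect(W[m][:,:2].astype(np.float32)))
E
```

```text
t 33.58 p [487.3 383.  137.8] F [-1.   0.  -0.1] w 0.388 g 60.0 phi -4.25 tz [-0.001 -0.001 -1.   ]
tool shift mm [  5.9   3.4 124.8]
1215 ((556.2098388671875, 384.6953125), (147.60523986816406, 37.2099723815918), 86.09033203125)
3718 ((523.5718994140625, 386.0627746582031), (207.05859375, 168.3523712158203), 85.72084045410156)
```

View pics/w5.png

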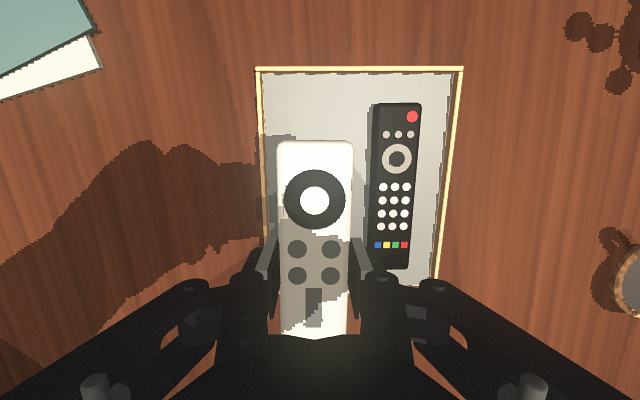

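The TV remote lies flat in the far half at px (397,185), and the white remote is held parallel over the near half at (315,230). Lower it.

```bash
python3 -m handwheel '[[[0.005,0.003,0.05],0],[[0,0,0.04],0],[[0,0,0.015],0],[[0,0,0.003],0],[[0,0,0],0]]' >/dev/null
python3 -m handwheel '[[[0,0,0],0]]' >/dev/null; python3 st.py 491 388.5 13
```

```text
t 34.38 p [492.1 390.1  32.3] F [-0.9  0.9 -1.1] w 0.391 g 60.0 phi -4.19 tz [ 0.002  0.002 -1.   ]
tool shift mm [-1.7 -1.  19.3]
```

```bash
python3 -m handwheel '[[[-0.001,-0.001,0.008],0],[[0,0,0.005],0],[[0,0,0.002],0],[[0,0,0],0]]' >/dev/null; python3 st.py 491 388.5 13
python3 -m handwheel '[[[0,0,0.0015],0],[[0,0,0],0]]' > /dev/null;  python3 st.py
```

```text
t 34.88 p [489.8 388.3  15.3] F [-0.8  0.8 -0.3] w 0.393 g 60.0 phi -4.18 tz [-0. -0. -1.]
tool shift mm [0.3 1.2 2.3]
t 35.12 p [490.  388.5  14.1] F [-0.  -0.3 -0.8] w 0.389 g 60.0 phi -4.18 tz [-0. -0. -1.]
```

```bash
python3 -m handwheel '[[[0,0,0.001],0],[[0,0,0],0]]' > /dev/null;  python3 st.py
python3 -m handwheel '[[[0,0,0.0007],0],[[0,0,0],0]]' > /dev/null;  python3 st.py
```

```text
t 35.38 p [489.9 388.5  13.1] F [ 0.5  0.1 -0.6] w 0.396 g 60.0 phi -4.18 tz [-0. -0. -1.]
t 35.62 p [490.  388.5  13. ] F [-0.7 -1.4  4.8] w 0.394 g 60.6 phi -4.18 tz [ 0.  0. -1.]
```

```bash
python3 -m handwheel '[[[0,0,0],0],[[0,0,0],0],[[0,0,0],0],[[0,0,0],0]]' -0.1 > /dev/null; python3 st.py
python3 -m handwheel '[[[0,0,-0.02],0],[[0,0,-0.05],0],[[0,0,-0.06],0],[[0,0,-0.06],0],[[0,0,0],0]]' > /dev/null
python3 - <<'E'
from h import *
im,d,K,T=snap('wrist','w6.png')
E
python3 st.py 661.6 -218 200
```

```text
t 36.12 p [490.  388.5  12.3] F [ 0.5  0.1 -0.7] w 0.553 g 0.0 phi -4.18 tz [-0. -0. -1.]
t 36.8 p [491.5 389.6 205.3] F [-0.5 -0.3 -1. ] w 0.549 g 0.0 phi -4.18 tz [ 0.004  0.003 -1.   ]
tool shift mm [-593.6  214.     3.9]
```

View pics/w6.png

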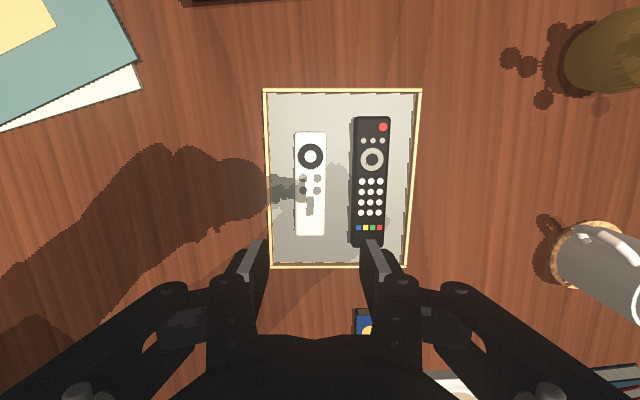

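Both remotes are flat and buttons up in the tray, white at px (311,183) and black at (371,180). Now the votive.

```bash
python3 -m handwheel '[[[-0.054,0.0195,0],0],[[-0.054,0.0195,0],0],[[-0.054,0.0195,0],0],[[-0.054,0.0195,0],0],[[-0.054,0.0195,0],0]]' -1 >/dev/null
python3 -m handwheel '[[[-0.054,0.0195,0],0],[[-0.054,0.0195,0],0],[[-0.054,0.0195,0],0],[[-0.054,0.0195,0],0],[[-0.054,0.0195,0],0]]'  >/dev/null
python3 -m handwheel '[[[-0.054,0.0195,0],0],[[0,0,0.02],0],[[0,0,0],0],[[0,0,0],0]]'  >/dev/null
python3 - <<'E'
from h import *
im,d,K,T=snap('wrist','w7.png'); W=cloud(d,K,T)
m=(W[...,2]>50)&(W[...,2]<75)&(abs(W[...,0]-661)<45)&(abs(W[...,1]+218)<42)
print(m.sum(),cv2.minEnclosingCircle(W[m][:,:2].astype(np.float32)),cv2.minAreaRect(W[m][:,:2].astype(np.float32)),np.median(W[m],0))
E
python3 st.py 661.6 -218 20
```

```text
1455 ((661.8157958984375, -219.4862518310547), 30.07939338684082) ((661.8109130859375, -219.41018676757812), (59.16999816894531, 59.255950927734375), 48.399295806884766) [ 661.97865466 -222.61811361   58.20358112]
t 38.6 p [ 660.4 -218.7  182.4] F [-0.1 -0.5  0.8] w 0.997 g 0.0 phi -4.12 tz [-0.  0. -1.]
tool shift mm [  0.8   1.2 162.4]
```

View pics/w7.png

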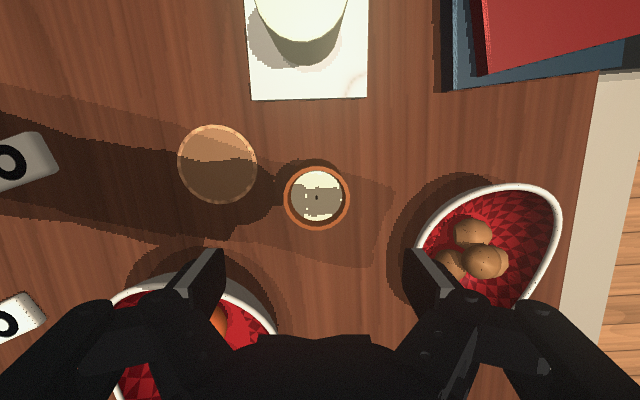

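The votive is at px (316,197), between the fingers. The walnut bowl's nearest rim at (425,240) is about 40 mm clear of the finger back.

```bash
python3 -m handwheel '[[[0,0.001,0.05],0],[[0,0,0.05],0],[[0,0,0.04],0],[[0,0,0],0],[[0,0,0],0]]' >/dev/null; python3 st.py 661.8 -219 22
```

```text
t 39.23 p [ 663.  -219.6   44.7] F [0.8 0.3 0.7] w 0.999 g 0.0 phi -4.14 tz [ 0.003 -0.001 -1.   ]
tool shift mm [ 0.5 -1.3 22.7]
```

```bash
python3 -m handwheel '[[[0,-0.001,0.015],0],[[0,0,0.006],0],[[0,0,0],0]]' >/dev/null; python3 st.py 661.8 -219 22
python3 -m handwheel '[[[0,0,0],0],[[0,0,0],0],[[0,0,0],0],[[0,0,0],0],[[0,0,0],0]]' 1 > /dev/null
python3 -m handwheel '[[[0,0,0],0],[[0,0,0],0]]' > /dev/null;  python3 st.py
python3 -m handwheel '[[[0,0,-0.04],0],[[0,0,-0.06],0],[[0,0,-0.06],0],[[0,0,0],0],[[0,0,0],0]]' > /dev/null;  python3 st.py 669.5 44.5 180
```

```text
t 39.6 p [ 660.1 -219.5   20.9] F [-0.7 -0.6  0.4] w 1.001 g 0.0 phi -4.19 tz [-0.001  0.    -1.   ]
tool shift mm [ 0.6  1.7 -1.1]
t 40.48 p [ 661.2 -219.8   22.1] F [-0.1 -1.5  6. ] w 0.676 g 64.4 phi -4.18 tz [ 0.001 -0.001 -1.   ]
t 41.1 p [ 659.8 -219.4  180.1] F [-1.  -0.2 -2.3] w 0.676 g 64.9 phi -4.18 tz [-0.002  0.001 -1.   ]
tool shift mm [263.9  -9.6   0.3]
```

```bash
python3 -m handwheel '[[[0.05,-0.002,0],0],[[0.05,-0.002,0],0],[[0.05,-0.002,0],0],[[0,0,0],0],[[0,0,0],0]]' > /dev/null
python3 - <<'E'
from h import *
im,d,K,T=snap('wrist','w8.png'); W=cloud(d,K,T)
def fit(im,W):
    b=(W[...,2]>12.5)&(W[...,2]<22)&(abs(W[...,0]-667)<75)&(abs(W[...,1]+10)<135)
    r=cv2.minAreaRect(W[b][:,:2].astype(np.float32)); print('board',r)
    m=(W[...,2]>7)&(W[...,2]<13.3)&(np.hypot(W[...,0]-669.5,W[...,1]-44.5)<40)
    q=W[m]; q=q[np.hypot(*(q[:,:2]-np.median(q[:,:2],0)).T)<42]
    print('recess',len(q),cv2.minEnclosingCircle(q[:,:2].astype(np.float32)),q.mean(0))
fit(im,W)
im,d,K,T=snap('top'); 
z=np.load('top0.npz'); fit(z['im'],z['W'])
E
python3 st.py 669.5 44.5 180
```

```text
board ((666.6510620117188, -9.242500305175781), (219.7633514404297, 110.31946563720703), 87.40485382080078)
recess 5370 ((669.4810180664062, 44.629722595214844), 39.754119873046875) [669.14857281  45.06830959  10.40559311]
board ((666.1127319335938, -13.103729248046875), (235.40245056152344, 111.25642395019531), 87.69363403320312)
recess 468 ((669.8831787109375, 44.515541076660156), 39.42524719238281) [670.53744082  43.92486974  10.60172502]
t 41.83 p [664.7 -70.5 179.9] F [-0.5 -0.1 -1.9] w 0.679 g 64.9 phi -4.25 tz [-0.002 -0.    -1.   ]
tool shift mm [ 1.151e+02 -3.800e+00 -1.000e-01]
```

View pics/w8.png

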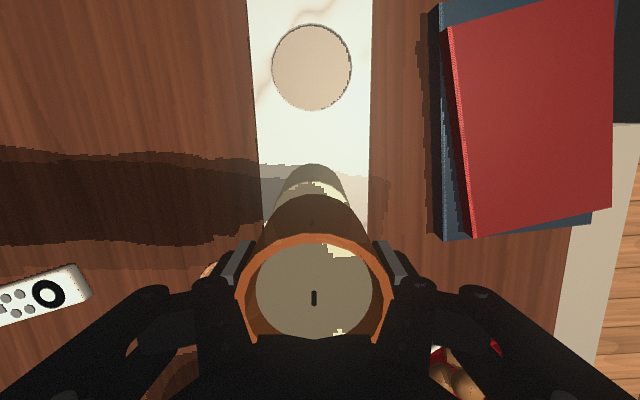

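The recess at px (311,67) is at world (669.5, 44.5), and the top camera agrees. The votive is held upright.

```bash
python3 -m handwheel '[[[0.05,-0.0015,0],0],[[0.05,-0.0015,0],0],[[0.0145,-0.0005,0],0],[[0,0,0.04],0],[[0,0,0.03],0]]' > /dev/null
python3 -m handwheel '[[[0,0,0.02],0],[[0,0,0],0],[[0,0,0],0]]' > /dev/null; python3 st.py 669.5 44 34
```

```text
t 42.83 p [671.   43.9  92.2] F [ 0.2 -0.3 -0.9] w 0.677 g 64.9 phi -4.25 tz [ 0.001 -0.    -1.   ]
tool shift mm [-0.1 -1.6 58.2]
```

```bash
python3 -m handwheel '[[[0,-0.0015,0.03],0],[[0,0,0.015],0],[[0,0,0.003],0],[[0,0,0],0],[[0,0,0],0]]' > /dev/null; python3 st.py 669.5 44 34
```

```text
t 43.45 p [669.8  45.   44.5] F [ 0.4 -0.8 -1.8] w 0.679 g 64.9 phi -4.18 tz [ 0.002  0.    -1.   ]
tool shift mm [-1.1 -0.2 10.5]
```

```bash
python3 -m handwheel '[[[-0.001,0,0.004],0],[[0,0,0.003],0],[[0,0,0.001],0],[[0,0,0],0]]' > /dev/null; python3 st.py 669.5 44 34
python3 -m handwheel '[[[0,0,0.001],0],[[0,0,0],0]]' > /dev/null;  python3 st.py
python3 -m handwheel '[[[0,0,0.001],0],[[0,0,0],0]]' > /dev/null;  python3 st.py
```

```text
t 43.95 p [668.7  44.   35.2] F [-1.   0.  -1.6] w 0.679 g 64.9 phi -4.18 tz [-0. -0. -1.]
tool shift mm [0.1 0.8 1.2]
t 44.2 p [668.8  44.   34.3] F [ 0.2 -0.5 -2.3] w 0.681 g 64.9 phi -4.18 tz [-0.  0. -1.]
t 44.45 p [668.8  44.   33.3] F [-0.3  1.1 -1.7] w 0.68 g 64.9 phi -4.18 tz [-0.  0. -1.]
```

```bash
python3 -m handwheel '[[[0,0,0.0008],0],[[0,0,0],0]]' > /dev/null;  python3 st.py
python3 -m handwheel '[[[0,0,0.0007],0],[[0,0,0],0]]' > /dev/null;  python3 st.py
```

```text
t 44.7 p [668.8  44.   33.1] F [-2.1 -0.6  3.7] w 0.68 g 65.4 phi -4.18 tz [ 0.  0. -1.]
t 44.95 p [668.9  44.   33.1] F [-5.3 -0.2  9.2] w 0.679 g 65.5 phi -4.18 tz [ 0.001  0.    -1.   ]
```

Seated at the expected height. Release, lift clear, and check everything.

```bash
python3 -m handwheel '[[[0,0,-0.0008],0],[[0,0,0],0],[[0,0,0],0],[[0,0,0],0],[[0,0,0],0]]' -0.75 > /dev/null; python3 st.py
python3 -m handwheel '[[[0,0,-0.03],0],[[0,0,-0.05],0],[[0,0,-0.06],0],[[0,0,-0.05],0],[[0,0,0],0]]' > /dev/null
python3 -m handwheel '[[[0,-0.05,0],0],[[0,-0.05,0],0],[[0,-0.05,0],0],[[0,-0.05,0],0],[[0,0,0],0]]' > /dev/null
python3 - <<'E'
from h import *
im,d,K,T=snap('top'); W=cloud(d,K,T)
c=im[85:320,105:530]; cv2.imwrite('pics/topend.png',cv2.resize(c[...,::-1],(799,442),interpolation=cv2.INTER_CUBIC))
for t in "mandarin apple votive tv_remote media_remote pillar_candle matchbox".split():
    for r in nets.outline_of('top',t)[:1]:
        q=W[r['mask']]; print(t,round(r['confidence'],2),np.nanmedian(q,0).round(1))
im,d,K,T=snap('wrist','wend.png')
E
python3 st.py
```

```text
t 45.58 p [668.8  44.   32.5] F [ 0.1 -0.2 -0.8] w 0.877 g 0.0 phi -4.18 tz [-0.  0. -1.]
mandarin 0.94 [ 520.3 -362.6   49.7]
apple 0.66 [ 519.7 -424.3   57.2]
tv_remote 0.72 [555.8 381.2  21.2]
media_remote 0.82 [ 240.9 -368.1   16.4]
pillar_candle 0.59 [653.9 -71.1 104.1]
t 47.27 p [469.9  58.5 222.4] F [ 0.4 -0.5 -0.7] w 0.876 g 0.0 phi -4.2 tz [-0. -0. -1.]
```

View pics/topend.png

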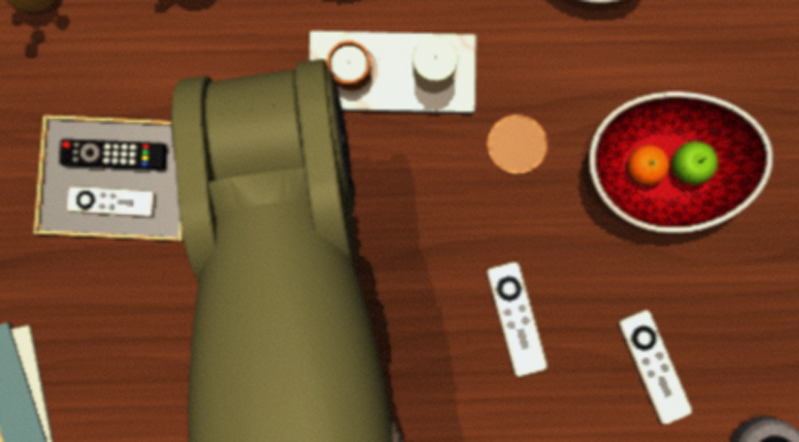

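View pics/wend.png

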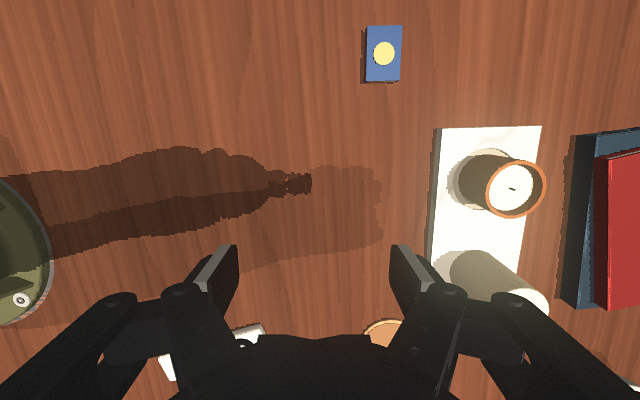

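The top picture shows both remotes in the tray (112,155 and 110,202), both fruits in the bowl (650,163 and 695,162) and the pillar candle in place (435,60). The wrist picture shows the votive upright in the recess (515,190) and the matchbox where it was (384,53). The arm touches nothing.

```bash
python3 -c "
from rig import arm
print(arm.job_done())"
```

```text
the job is handed in; nothing more can be done
None
```

The job is handed in, at about 47 s of the 128 s: both fruits are in the red bowl, both remotes lie flat and side by side in the tray, and the votive stands upright in the recess, with the pillar candle and matchbox left where they were (no verdict was returned).

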